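# Open the fume damper and hold the brazing tweezers at their gap mark around a brass stem

### The job

Get the brazing corner ready: first swing the handle on top of the fume duct a quarter turn, all the way to its open stop. Then pick up the sprung tweezers by their black grips, squeeze them until the brass pointer stands between the two ridges of the gauge strip (tips 16 mm apart), and bring them, level, to the thin brass stem standing on the brick so that the stem is between the two tips, near their ends, with the tweezers clear of the brick and leaning on nothing. Finish while still holding them there with the gap steady at the mark (do not let go), and leave the brass bud on the brick where it stands.

Things in the scene. Friction and masses are not known exactly. Their poses are not given: they have to be found in the camera images.
- damper: fume duct fixed on the bench, 84 mm round (collars and intake 92 mm, top 94 mm above the bench), lying along its y axis from the open intake (y -100 mm) to a grey fan box (170 x 130 mm, 150 mm tall, y +220 to +350 mm). Origin on the bench under the handle's turning axis; a 36 mm wide boss carries the handle, top 104 mm up
- handle (a joint): angle of the damper handle, rad: 0 = closed stop (handle points along the damper's -x, across the duct), 1.571 = open stop (handle points along the damper's -y, along the duct to its intake). Grows counterclockwise seen from above. Stays where it is left; about 2 N at its end moves it. Starts between 0 and 0.3
- handle_hinge (a point): point on the handle's upright turning axis, at mid-height of the handle bar, 123 mm above the bench; axes as the damper's
- handle_end (a point): point on the handle, 80 mm from its turning axis. The handle is a steel bar 10 mm thick, 26 mm tall (110 to 136 mm above the bench), reaching 95 mm from the axis on one side only; free air around it above the duct
- tweezers: loose sprung steel tweezers, 217 mm long, 22 mm tall, 90 g, balanced near the grips, lying flat on the bench. Origin: underside, midway between the black grips when at the mark; x to the tips (ends at x +100 mm), z up. The +y leaf is rigid with this body; the other turns on an upright axis at the heel (x -100 mm, y 0) and springs open. Steel leaves 3 mm thick, 6.5 to 15.5 mm above the underside
- grips (a point): centre between the two black grips when at the mark, 11 mm above the underside. Grips: x -25 to +25 mm, 22 mm tall from the underside. Outer faces: +y one fixed at y +15 mm; the other at y -28 mm sprung open (43 mm across), -15 mm at the mark (30 mm across, faces parallel). About 3.5 N starts the squeeze, about 7 N holds the mark
- gauge (a point): mark on the gauge strip, a flat steel strip across the tweezers at x +45 mm, fixed to the +y leaf, 19 mm above the underside: midway between its two dark ridges, 6.6 mm apart. A thin 2 mm wide brass pointer on the sprung leaf moves over the strip and stands fully between the ridges when the gap is right
- leaf (a joint): turn of the sprung leaf, rad: 0 = sprung open (tip gap 40 mm), 0.128 = the mark (tip gap 16 mm, pointer midway), 0.112 and 0.144 = pointer at a ridge (tip gap 19 and 13 mm), 0.205 = stop, tips 1.5 mm apart. Each 0.01 rad closes the tips 1.9 mm and the grips 1 mm
- tips (a point): point midway between the tip blades when at the mark, 12 mm back from their ends: x +88, y 0, z +11 mm in the tweezers' frame
- stem_top (a point): top centre of the upright brass stem, a fixed 5 mm round rod, 90 mm tall above the brick, top 122 mm above the bench. Around its foot a dark collar 24 mm across, 6 mm tall
- brick: pale brazing brick 160 x 110 mm, 32 mm tall, fixed on the bench; origin under its centre, on the bench; the stem stands at x -40 mm, y 0 in its frame, the brass bud at about x +50 mm
- bud: loose brass flower bud, 34 mm across, 37 mm tall, standing on the brick; origin in the centre of its underside
Not all that is in view belongs to the job. What is shaped like the tweezers but purple is not meant.

How it is judged:
By the outcome, as a careful person would: the job done as asked, in the order asked, and still so for the second after the job is handed in, while the arm keeps its last pose, push and grip.
It also fails if it takes over 54 s, if anything falls off the work surface, if the arm or the gripper's body presses on something with over 40 N, if the wrist force passes 120 N, or if a joint passes its speed limit or range.

### The arm

A 6-joint arm with a two-finger parallel gripper is mounted at the origin on the work surface. World frame = base frame: x ahead of the robot, y to its left, z up, the work surface at z = 0. Lengths are in m, angles in rad, forces in N, time in s.
With the tool pointing down it reaches from about 0.425 to 0.95 m from the base axis. Payload 3.5 kg.
Tool frame: the origin (TCP) lies at the very end of the fingers, on their centre line; the grasp point (between the pads) lies 19 mm behind it; z points along the fingers, y is the line along which they close (so a half turn about z gives the same grasp; the last joint's range is limited). The gripper opens to 85 mm and grips with 20 to 120 N. Pads are 22 mm wide; open, the fingers measure 114 mm over their backs; the gripper's body (76 mm by 85 mm) begins 54 mm behind the grasp point. The pads swing forward as they close: fully open they stand 13 mm farther back than shut.
Start: joints at [-1.37, 0.286, 1.577, -0, 1.279, -0.15], TCP at [0.232, -0.634, 0.231] pointing down, gripper open.
Joint ranges: [-2.77, 2.77], [-0.9, 2.22], [0.21, 2.48], [-1.53, 4.67], [0.24, 2.81], [-2.84, 2.84]. Speed limits (rad/s): [2.79, 2.79, 3.14, 3.14, 3.14, 3.14].

### API

Orientations are given as a unit quaternion [x, y, z, w].
In Python, from plant import get_state, read_camera, sign_off, recognise gives the robot as it stands.
- The arm moves only by the tool arm_command, never from a script. Its argument "steps" is a list of rows, each an object with "translation": the shift along the tool's x, y, z scaled (see below), a list of three; "twist": the turn, a rotation vector about the tool's x, y, z scaled (see below), a list of three; "fingers": the opening, from -1 (shut) to 1 (fully open). In form: [{"translation": [x, y, z], "twist": [rx, ry, rz], "fingers": fingers}, ...]. A call has 1 to 5 rows; each row is the pose to reach, as a shift and turn from the pose commanded when the call began, along the tool's axes at that moment; what a row does not reach only later rows make up. The controller multiplies each number of a shift by 75 cm and each number of a turn by 60 degrees. A row lasts 1/8 s, in which the tool goes at most 62.5 mm and 10.7 degrees, less where a joint would pass 70% of its speed; a pose out of reach is approached as far as the arm can. A call with a number of a shift or a turn outside -1 to 1 is refused whole. A call with a gripper value outside its range is refused whole. The fingers move at their own pace and stop on an object; "grip_force" is the grip in N (left out, the last holds). Time passes only in rows, so rows that repeat a pose let the fingers close. It gives the time, the measured TCP pose, the force, the opening and the grip force at its end, in the units of the state.
- get_state(): the state, without advancing time (a new reading comes with each control period).
- read_camera(name): name is "scene" or "top" or "wrist"; returns a dict with "pixels" (420x560x3 uint8, red, green, blue), "K" (3x3 intrinsics, pixels), "k1" (the pictures are not rectified: a ray, as slopes to the right and down, at radius r is drawn at 1 + k1 r^2 times it, then the intrinsics apply), "R" (3x3) and "t" (3): a world point X has camera coordinates R X + t; the wrist camera has in their place "T_tool_cam" (4x4, takes a point from camera to tool coordinates, whose origin is the TCP and whose axes are the flange's). Camera axes: x right, y down, z forward; pixel columns grow to the right and rows downward; lengths in m; the calibration is good to about 2 mm. A picture is of the moment at which its call begins: read the wrist's pose just before it. There is no depth.
- sign_off(): hands the job in; it is judged then, once.
Trained networks look in a picture, given as the dict that the camera call returned (one of the last four; its "shot" number tells which), for a name from the list of things; names that differ only in an ending like _2 or _b are one class to them, and where a whole thing is asked for, a point or a joint stands for the part that bears it (a point fixed in the world has none). Each returns a list of dicts, best first, with "conf" (0 to 1); they miss things now and then, are a little off and sometimes report something else, mostly with a low value. They report only what shows in the picture. A call takes as long as a camera call. They do not tell look-alikes from the thing itself.
- recognise(picture, query): "point" ([row, column] in pixels, amid what is visible of it).
The state is a dict: "time": time; "qpos": joint angles; "dq": joint speeds; "joint_efforts": joint torques, N m; "eef_pos": TCP position; "tcp_rot": TCP orientation; "contact_force": force on the tool from outside, world axes, zero at the start; "wrist_torque": the same for the moment, N m; "opening": opening from 0.0 (shut) to 1.0 (fully open); "finger_force": force on a finger pad.
Only numpy, scipy, OpenCV 4.12 (cv2) and the standard library are available. Lean on these libraries where they do the work, as an engineer would, in place of code of your own. Each camera call takes 0.05 s, during which the arm holds its last target. There are 200 camera calls.

## Working session

There is one attempt and no reset: what is moved stays moved. The work goes in short steps, Python scripts to look and compute and a tool call to move; the robot and the scene stay as the last step left them, time stands still between calls to the robot, and variables do not carry over. Pictures are saved under pics/ and viewed, at most 10 in all, crops included, and the job is handed in when it is done.

Besides the shell and the picture viewer there is one more tool, called after "Emit:" by a JSON object that holds its "op" and its "data", one argument or row to a line. arm_command: Moves the arm, as the interface text tells. Shifts and turns lie within -1 to 1; 1 stands for 75 cm of shift or 60 degrees of turn. Its arguments: {"type":"object","properties":{"steps":{"type":"array"},"grip_force":{"type":"number"}},"required":["steps"]}

```bash
mkdir -p pics; ls; cat > h.py <<'E'
import numpy as np, cv2
from plant import get_state, read_camera, sign_off, recognise
from scipy.spatial.transform import Rotation as R
def save(p,name): cv2.imwrite('pics/'+name+'.png',cv2.cvtColor(p['pixels'],cv2.COLOR_RGB2BGR))
def cam(p,s=None):
    if 'R' in p: return np.array(p['R']),np.array(p['t'])
    T=np.array(p['T_tool_cam']);W=np.eye(4);W[:3,:3]=R.from_quat(s['tcp_rot']).as_matrix();W[:3,3]=s['eef_pos']
    M=np.linalg.inv(W@T);return M[:3,:3],M[:3,3]
def ray(p,rc,s=None):
    Rm,t=cam(p,s);K=np.array(p['K'])
    d=cv2.undistortPoints(np.array([[[rc[1],rc[0]]]],float),K,np.array([p['k1'],0,0,0,0.]))[0,0]
    return -Rm.T@t, Rm.T@np.array([d[0],d[1],1])
def onz(p,rc,z,s=None):
    o,d=ray(p,rc,s);return o+d*(z-o[2])/d[2]
def proj(p,X,s=None):
    Rm,t=cam(p,s);x,_=cv2.projectPoints(np.array(X,float).reshape(-1,1,3),cv2.Rodrigues(Rm)[0],t,np.array(p['K']),np.array([p['k1'],0,0,0,0.]))
    return x[:,0,::-1]
def tri(rays):
    A=0;b=0
    for o,d in rays:
        d=d/np.linalg.norm(d);P=np.eye(3)-np.outer(d,d);A=A+P;b=b+P@o
    return np.linalg.solve(A,b)
E
cat > a.py <<'E'
from h import *
np.set_printoptions(precision=4,suppress=True)
s=get_state();print(s)
Z={'damper':.05,'handle_hinge':.123,'handle_end':.123,'tweezers':.011,'grips':.011,'gauge':.019,'tips':.011,'stem_top':.122,'brick':.032,'bud':.05}
for c in ['scene','top']:
    p=read_camera(c);save(p,c)
    print(c,p['K'],p['k1'])
    for q in Z:
        for r in recognise(p,q)[:3]: print(c,q,np.round(r['point'],1),round(r['conf'],2),onz(p,r['point'],Z[q]))
E
python3 a.py
```

```text
pics
{'time': 0.0, 'qpos': array([-1.37  ,  0.2872,  1.5782,  0.    ,  1.2786, -0.15  ]), 'dq': array([-0.002 , -0.0016,  0.0016,  0.0006, -0.0001, -0.0008]), 'joint_efforts': array([  0.0003, -40.5981, -29.2625,  -0.0001,   0.0059,  -0.    ]), 'eef_pos': array([ 0.2319, -0.6332,  0.2299]), 'tcp_rot': array([ 0.9847,  0.1745, -0.    , -0.0012]), 'contact_force': array([-0.4013, -0.8227, -0.3322]), 'wrist_torque': array([ 0.0347, -0.0251,  0.0044]), 'finger_force': 0.0, 'opening': 1.0033344973827545}
scene [[488.1286   0.     285.6125]
 [  0.     488.1286 206.4527]
 [  0.       0.       1.    ]] -0.16676083359910834
scene damper [327.5 467.1] 0.73 [0.5459 0.5139 0.05  ]
scene damper [248.9 245.9] 0.2 [ 0.6153 -0.0624  0.05  ]
scene handle_end [270.4 397.4] 0.86 [0.5239 0.3035 0.123 ]
scene tweezers [238.7 432.1] 0.89 [0.3305 0.3533 0.011 ]
scene tweezers [248.2 249.2] 0.58 [ 0.5931 -0.0685  0.011 ]
scene grips [248.7 244.9] 0.97 [ 0.5999 -0.0778  0.011 ]
scene grips [227.3 436.1] 0.89 [0.2908 0.3511 0.011 ]
scene grips [271.2 396. ] 0.32 [0.4683 0.3013 0.011 ]
scene gauge [225.1 431.8
[... 551 characters left out ...]
5  62.2] 0.69 [0.5657 0.5008 0.05  ]
top handle_hinge [196.5  63.4] 0.95 [0.5558 0.4711 0.123 ]
top handle_end [213.6 135.7] 0.79 [0.5133 0.3109 0.123 ]
top tweezers [182.  289.5] 0.93 [ 0.5948 -0.0437  0.011 ]
top tweezers [284.7 121.5] 0.7 [0.3523 0.3708 0.011 ]
top grips [290.9 125.7] 0.94 [0.3372 0.3607 0.011 ]
top grips [183.2 289.4] 0.64 [ 0.5918 -0.0433  0.011 ]
top gauge [184.7 287.9] 0.95 [ 0.5869 -0.0391  0.019 ]
top gauge [291.5 128.9] 0.62 [0.3358 0.351  0.019 ]
top tips [170.1 289.6] 0.87 [ 0.6249 -0.0448  0.011 ]
top stem_top [204.8 374.2] 0.82 [ 0.5207 -0.2304  0.122 ]
top stem_top [211.2 134.8] 0.61 [0.5189 0.3131 0.122 ]
top brick [200.8 375.9] 0.65 [ 0.5401 -0.2536  0.032 ]
```

View pics/top.png

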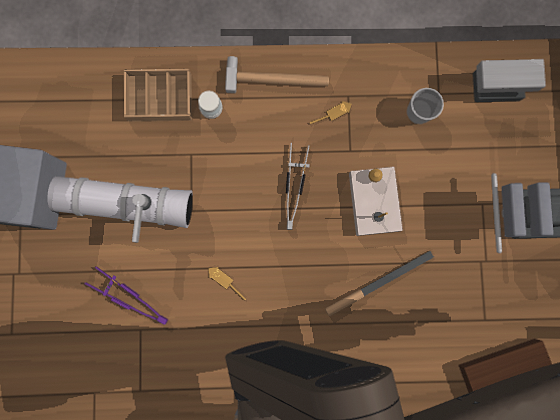

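View pics/scene.png

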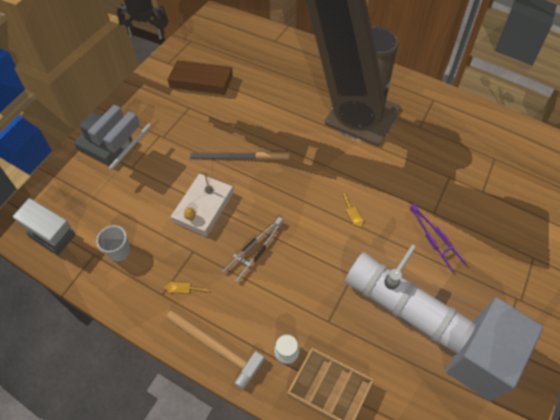

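The top view shows the hub at about (201,140), the handle end near (238,136), the intake at about (207,190), the tweezers' heel at (226,290) and tips near (146,298), the stem at about (216,378), and the purple decoy lower left.

```bash
cat > b.py <<'E'
from h import *
a=cv2.imread('pics/top.png')
A=cv2.resize(a[180:260,90:200],None,fx=7,fy=7,interpolation=cv2.INTER_CUBIC)
A=cv2.resize(a[165:245,100:200],(500,400),interpolation=cv2.INTER_CUBIC)
B=cv2.resize(a[140:240,272:322],(300,600),interpolation=cv2.INTER_CUBIC)
C=np.zeros((600,800,3),np.uint8);C[:400,:500]=A;C[:,500:]=B
D=cv2.resize(a[180:220,360:400],(200,200),interpolation=cv2.INTER_CUBIC);C[400:,:200]=D
cv2.imwrite('pics/crop1.png',C)
E
python3 b.py
```

```text
(no output)
```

View pics/crop1.png

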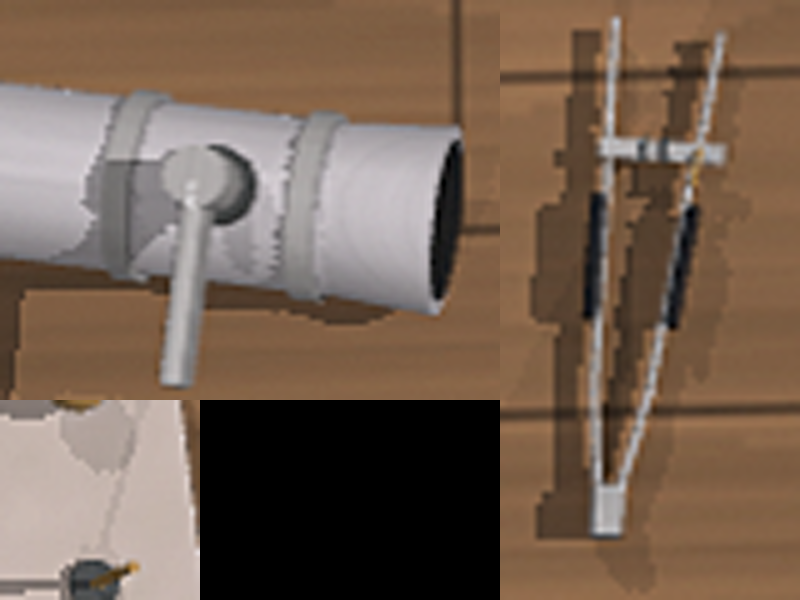

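Crop: handle from the hub (200.6,138) to its end (~241,135). Rigid leaf tip is at about (143,291), sprung tip (146,309), heel end (229,290), gauge ridges about (165,297).

```bash
cat > c.py <<'E'
from h import *
np.set_printoptions(precision=4,suppress=True)
p=read_camera('top');q=read_camera('scene')
f=lambda cx,cy:(140+cy/6-.4,272+(cx-500)/6-.4)
g=lambda cx,cy:(165+cy/5-.4,100+cx/5-.4)
H=onz(p,g(190,178),.136);E=onz(p,g(176,380),.134)
print('hub',H,'end',E,np.linalg.norm(E-H))
n=onz(p,g(458,125),.047);m=onz(p,g(435,313),.047);print('intake rims',n,m,(n+m)/2)
for a in [(30,85),(300,115),(30,258),(300,300)]: print(onz(p,g(*a),.047))
b=onz(p,f(607,535),.013);t=onz(p,f(616,18),.013);t2=onz(p,f(722,35),.013);print('heel',b,'tip',t,t2,np.linalg.norm((t-b)[:2]),np.linalg.norm((t2-t)[:2]))
for a in [(592,195),(587,318),(698,207),(673,328)]: print('grip',onz(p,f(*a),.022))
print('gauge',onz(p,f(652,151),.019))
st=(180+(565-400)/5-.4,360+132/5-.4);print('stem',st,onz(p,st,.122))
r=recognise(q,'stem_top')
print(r)
for z in r[:1]: print(tri([ray(p,st),ray(q,z['point'])]))
E
python3 c.py
```

```text
hub [0.542  0.3036 0.136 ] end [0.452  0.3101 0.134 ] 0.09030175195012867
intake rims [0.576  0.1962 0.047 ] [0.4853 0.2081 0.047 ] [0.5307 0.2022 0.047 ]
[0.5999 0.4003 0.047 ]
[0.5826 0.2719 0.047 ]
[0.5164 0.3998 0.047 ]
[0.4932 0.2722 0.047 ]
heel [ 0.4777 -0.0401  0.013 ] tip [ 0.6945 -0.05    0.013 ] [ 0.6863 -0.0942  0.013 ] 0.21700736605900534 0.04498365830374973
grip [ 0.6181 -0.0375  0.022 ]
grip [ 0.5669 -0.034   0.022 ]
grip [ 0.6121 -0.0812  0.022 ]
grip [ 0.5619 -0.0693  0.022 ]
gauge [ 0.6366 -0.063   0.019 ]
stem (212.6, 386.0) [ 0.5022 -0.2566  0.122 ]
[{'point': [204.6, 203.9], 'conf': 0.72}]
[ 0.5136 -0.286  -0.0433]
```

```bash
cat >> h.py <<'E'
def plan(pos,yaw=None,s=None):
    """scaled shift/twist to world pos, tool down with tool x at yaw(deg)"""
    s=s or get_state();Rc=R.from_quat(s['tcp_rot'])
    sh=Rc.inv().apply(np.array(pos)-s['eef_pos'])/.75
    tw=np.zeros(3)
    if yaw is not None:
        Rt=R.from_euler('z',yaw,degrees=True)*R.from_euler('x',180,degrees=True)
        tw=(Rc.inv()*Rt).as_rotvec(degrees=True)/60
    return np.round(sh,4),np.round(tw,4)
E
python3 - <<'E'
from h import *
for P in [(.45,-.45,.3),(.55,-.1,.3)]: print(plan(P,-4.5))
p=read_camera('wrist');print(np.round(p['T_tool_cam'],3),p['K'][0][0])
q=read_camera('scene');t=read_camera('top')
print(tri([ray(t,(212.6,386)),ray(q,(174,206))]), proj(q,[.5022,-.2566,.122]))
print(proj(t,[.5136,-.256,.032]))
E
```

```text
(array([ 0.3572, -0.1304, -0.0915]), array([ 0.  , -0.  ,  0.41]))
(array([ 0.6428, -0.5228, -0.0915]), array([ 0.  , -0.  ,  0.41]))
[[ 0.001 -0.955 -0.295  0.074]
 [ 1.     0.001 -0.    -0.   ]
 [ 0.001 -0.295  0.955 -0.142]
 [ 0.     0.     0.     1.   ]] 339.25569589287653
[ 0.50148261 -0.25540682  0.112678  ] [[171.69030743 203.69478332]]
[[211.51008078 377.34772932]]
```

Emit:
{"op": "arm_command", "data": {
  "steps": [
    {"translation": [0.12, -0.04, -0.09], "twist": [0, 0, 0.15], "fingers": 1},
    {"translation": [0.2, -0.07, -0.09], "twist": [0, 0, 0.3], "fingers": 1},
    {"translation": [0.28, -0.1, -0.09], "twist": [0, 0, 0.41], "fingers": 1},
    {"translation": [0.357, -0.14, -0.09], "twist": [0, 0, 0.41], "fingers": 1},
    {"translation": [0.4, -0.2, -0.09], "twist": [0, 0, 0.41], "fingers": 1}
  ]
}}

```text
time: 2.02
eef_pos: [0.4428, -0.4246, 0.2981]
tcp_rot: [0.999, -0.039, 0.0, 0.0]
contact_force: [0.8, 0.1, 0.2]
opening: 0.997
finger_force: 0.0
```

```bash
python3 - <<'E'
from h import *
s=get_state();print(s['time'],s['eef_pos'],plan((.55,-.1,.3),-4.5))
E
```

```text
2.025 [ 0.44281018 -0.42460311  0.29809565] (array([ 0.1086, -0.4427, -0.0027]), array([ 0.0006, -0.0009,  0.0001]))
```

Emit:
{"op": "arm_command", "data": {
  "steps": [
    {"translation": [0.02, -0.08, 0], "twist": [0, 0, 0], "fingers": 1},
    {"translation": [0.04, -0.16, 0], "twist": [0, 0, 0], "fingers": 1},
    {"translation": [0.06, -0.24, 0], "twist": [0, 0, 0], "fingers": 1},
    {"translation": [0.08, -0.32, 0], "twist": [0, 0, 0], "fingers": 1},
    {"translation": [0.1, -0.4, 0], "twist": [0, 0, 0], "fingers": 0}
  ]
}}

```text
time: 2.65
eef_pos: [0.5399, -0.1308, 0.298]
tcp_rot: [0.999, -0.039, 0.0, 0.0]
contact_force: [0.7, 0.0, -0.3]
opening: 0.817
finger_force: 0.0
```

```bash
python3 - <<'E'
from h import *
s=get_state();p=read_camera('wrist');save(p,'w1')
import pickle;pickle.dump((s,{k:p[k] for k in p}),open('w1.pkl','wb'))
print(s['time'],s['eef_pos'],R.from_quat(s['tcp_rot']).as_matrix().round(3).tolist(),s['dq'].round(3),s['opening'])
for P in [(.46,.2,.22),(.47,.35,.22)]: print(plan(P,-4.5,s))
for q in ['grips','gauge','tips']:
    for r in recognise(p,q)[:2]: print(q,r['point'],r['conf'],onz(p,r['point'],.015,s))
E
```

```text
2.65 [ 0.53989572 -0.13079547  0.29804073] [[0.997, -0.079, 0.001], [-0.079, -0.997, -0.0], [0.001, 0.0, -1.0]] [ 0.896  0.04  -0.04  -0.002 -0.007  0.889] 0.8174945295931033
(array([-0.141 , -0.4313,  0.1038]), array([ 0.0003, -0.0008, -0.0002]))
(array([-0.1434, -0.6318,  0.1037]), array([ 0.0003, -0.0008, -0.0002]))
grips [136.4, 200.3] 0.71 [ 0.58868703 -0.04403841  0.015     ]
grips [349.0, 13.7] 0.66 [0.2880789  0.30663169 0.015     ]
gauge [128.4, 199.4] 0.73 [ 0.59837208 -0.04422875  0.015     ]
gauge [346.8, 17.8] 0.59 [0.29220353 0.29766646 0.015     ]
tips [349.9, 15.2] 0.67 [0.28629    0.30456433 0.015     ]
tips [133.9, 202.0] 0.59 [ 0.59151731 -0.04654386  0.015     ]
```

View pics/w1.png

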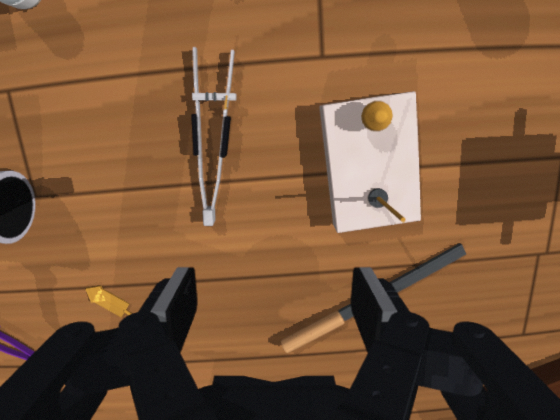

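The wrist view shows the tweezers (heel (222,209), tips (48,195) and (52,232), gauge (97,213)) and the stem top at (219,404) with its foot at (197,377); the bud is at (116,377).

Emit:
{"op": "arm_command", "data": {
  "steps": [
    {"translation": [-0.03, -0.12, 0], "twist": [0, 0, 0], "fingers": -1},
    {"translation": [-0.06, -0.24, 0], "twist": [0, 0, 0], "fingers": -1},
    {"translation": [-0.09, -0.36, 0], "twist": [0, 0, 0], "fingers": -1},
    {"translation": [-0.12, -0.48, 0.03], "twist": [0, 0, 0], "fingers": -1},
    {"translation": [-0.145, -0.6, 0.08], "twist": [0, 0, 0], "fingers": -1}
  ]
}}

```text
time: 3.48
eef_pos: [0.4898, 0.1735, 0.2761]
tcp_rot: [0.999, -0.041, 0.002, -0.0]
contact_force: [1.3, 0.4, 0.1]
opening: 0.002
finger_force: 0.0
```

```bash
python3 - <<'E'
from h import *
import pickle
s,p=pickle.load(open('w1.pkl','rb'))
for n,rc,z in [('stemtop',(219.5,404),.122),('collar',(197,377),.038),('heelend',(222.5,209.5),.011),('tipL',(48,194.5),.015),('tipR',(51.5,232.5),.015),('grL',(133,192),.02),('grR',(136,228),.02),('gauge',(97,213),.019),('bud',(116,377),.05)]: print(n,onz(p,rc,z,s).round(4))
np.set_printoptions(suppress=True)
s=get_state();print(s['time'],s['eef_pos'],s['opening'],plan((.472,.348,.2),-4.5),plan((.472,.348,.12),-4.5))
p=read_camera('wrist');save(p,'w2')
E
```

```text
stemtop [ 0.4991 -0.2581  0.122 ]
collar [ 0.5008 -0.2554  0.038 ]
heelend [ 0.4753 -0.0398  0.011 ]
tipL [ 0.6901 -0.0505  0.015 ]
tipR [ 0.6823 -0.0942  0.015 ]
grL [ 0.5939 -0.0355  0.02  ]
grR [ 0.5866 -0.0789  0.02  ]
gauge [ 0.6334 -0.0661  0.019 ]
bud [ 0.598  -0.2514  0.05  ]
3.475 [0.48980311 0.17348288 0.27609588] 0.0016285443919789389 (array([-0.0429, -0.23  ,  0.1014]), array([-0.0002, -0.0029, -0.0028])) (array([-0.0432, -0.2299,  0.208 ]), array([-0.0002, -0.0029, -0.0028]))
```

View pics/w2.png

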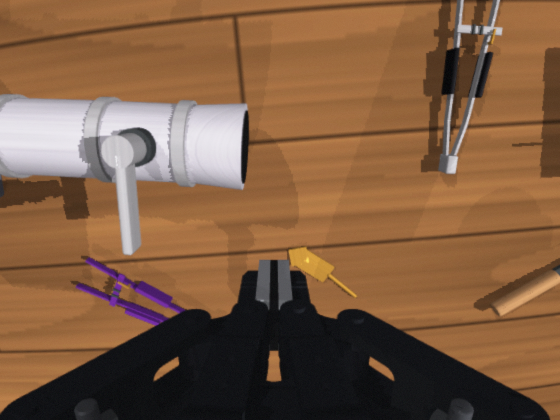

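The handle points about across the duct (hub (148,120), end (250,131)), the same as in the top view; fingers are shut.

Emit:
{"op": "arm_command", "data": {
  "steps": [
    {"translation": [-0.01, -0.08, 0.03], "twist": [0, 0, 0], "fingers": -1},
    {"translation": [-0.03, -0.16, 0.08], "twist": [0, 0, 0], "fingers": -1},
    {"translation": [-0.043, -0.232, 0.11], "twist": [0, 0, 0], "fingers": -1},
    {"translation": [-0.043, -0.232, 0.15], "twist": [0, 0, 0], "fingers": -1},
    {"translation": [-0.043, -0.232, 0.209], "twist": [0, 0, 0], "fingers": -1}
  ]
}}

```text
time: 4.15
eef_pos: [0.4725, 0.3494, 0.1184]
tcp_rot: [0.999, -0.039, 0.001, -0.001]
contact_force: [0.9, -0.2, -0.3]
opening: 0.004
finger_force: 0.0
```

```bash
cat > arc.py <<'E'
from h import *
import sys
np.set_printoptions(suppress=True)
s=get_state();print(s['time'],s['eef_pos'].round(4),s['contact_force'].round(1))
hub=np.array([.542,.3035]);z=.12
for th in map(float,sys.argv[2:]):   # handle world angle deg, finger offset behind
    u=np.array([np.cos(np.radians(th)),np.sin(np.radians(th))]);n=np.array([u[1],-u[0]]) # n = backwards (cw side)
    off=float(sys.argv[1])
    P=hub+.07*u+off*n
    print(th,P.round(3),plan([*P,z],None,s)[0].round(3))
E
python3 arc.py .019 176 190 205 220 235 245 255 260 263
```

```text
4.15 [0.4725 0.3494 0.1184] [ 0.9 -0.2 -0.3]
176.0 [0.473 0.327] [ 0.004  0.029 -0.002]
190.0 [0.47 0.31] [ 0.     0.053 -0.002]
205.0 [0.471 0.291] [ 0.004  0.078 -0.002]
220.0 [0.476 0.273] [ 0.013  0.101 -0.002]
235.0 [0.486 0.257] [ 0.028  0.121 -0.002]
245.0 [0.495 0.248] [ 0.041  0.132 -0.002]
255.0 [0.506 0.241] [ 0.055  0.141 -0.002]
260.0 [0.511 0.238] [ 0.063  0.144 -0.002]
263.0 [0.515 0.236] [ 0.068  0.146 -0.002]
```

Emit:
{"op": "arm_command", "data": {
  "steps": [
    {"translation": [0.004, 0.029, -0.002], "twist": [0, 0, 0], "fingers": -1},
    {"translation": [0, 0.053, -0.002], "twist": [0, 0, 0], "fingers": -1},
    {"translation": [0.004, 0.078, -0.002], "twist": [0, 0, 0], "fingers": -1},
    {"translation": [0.013, 0.101, -0.002], "twist": [0, 0, 0], "fingers": -1},
    {"translation": [0.028, 0.121, -0.002], "twist": [0, 0, 0], "fingers": -1}
  ]
}}

```text
time: 4.78
eef_pos: [0.4854, 0.2561, 0.1214]
tcp_rot: [0.999, -0.04, 0.001, -0.0]
contact_force: [-0.4, 3.1, 0.1]
opening: -0.003
finger_force: 1.3
```

```bash
python3 arc.py .017 240 245 250 255 260 263 266 270
```

```text
4.775 [0.4854 0.2561 0.1214] [-0.4  3.1  0.1]
240.0 [0.492 0.251] [0.01  0.006 0.002]
245.0 [0.497 0.247] [0.016 0.011 0.002]
250.0 [0.502 0.244] [0.024 0.015 0.002]
255.0 [0.507 0.24 ] [0.031 0.019 0.002]
260.0 [0.513 0.238] [0.039 0.022 0.002]
263.0 [0.517 0.236] [0.044 0.023 0.002]
266.0 [0.52  0.235] [0.048 0.025 0.002]
270.0 [0.525 0.233] [0.055 0.026 0.002]
```

Emit:
{"op": "arm_command", "data": {
  "steps": [
    {"translation": [0.01, 0.006, 0], "twist": [0, 0, 0], "fingers": -1},
    {"translation": [0.017, 0.011, 0], "twist": [0, 0, 0], "fingers": -1},
    {"translation": [0.024, 0.015, 0], "twist": [0, 0, 0], "fingers": -1},
    {"translation": [0.031, 0.019, 0], "twist": [0, 0, 0], "fingers": -1},
    {"translation": [0.036, 0.021, 0], "twist": [0, 0, 0], "fingers": -1}
  ]
}}

```text
time: 5.4
eef_pos: [0.5102, 0.2395, 0.1195]
tcp_rot: [0.999, -0.039, -0.0, 0.0]
contact_force: [-1.6, 1.8, 0.2]
opening: 0.001
finger_force: 0.9
```

Emit:
{"op": "arm_command", "data": {
  "steps": [
    {"translation": [0.003, 0.001, 0], "twist": [0, 0, 0], "fingers": -1},
    {"translation": [0.006, 0.002, 0], "twist": [0, 0, 0], "fingers": -1}
  ]
}}

```text
time: 5.65
eef_pos: [0.5143, 0.2375, 0.1196]
tcp_rot: [0.999, -0.039, -0.0, 0.0]
contact_force: [-0.7, 1.5, -0.8]
opening: 0.002
finger_force: 0.9
```

```bash
python3 arc.py .017 260 263 266; python3 - <<'E'
from h import *
p=read_camera('top');c=p['pixels'][165:245,100:220][:,:,::-1]
cv2.imwrite('pics/h1.png',cv2.resize(c,None,fx=6,fy=6,interpolation=cv2.INTER_CUBIC))
E
```

```text
5.65 [0.5143 0.2375 0.1196] [-0.7  1.5 -0.8]
260.0 [0.513 0.238] [-0.002  0.    -0.   ]
263.0 [0.517 0.236] [ 0.003  0.002 -0.   ]
266.0 [0.52  0.235] [ 0.008  0.003 -0.   ]
```

View pics/h1.png

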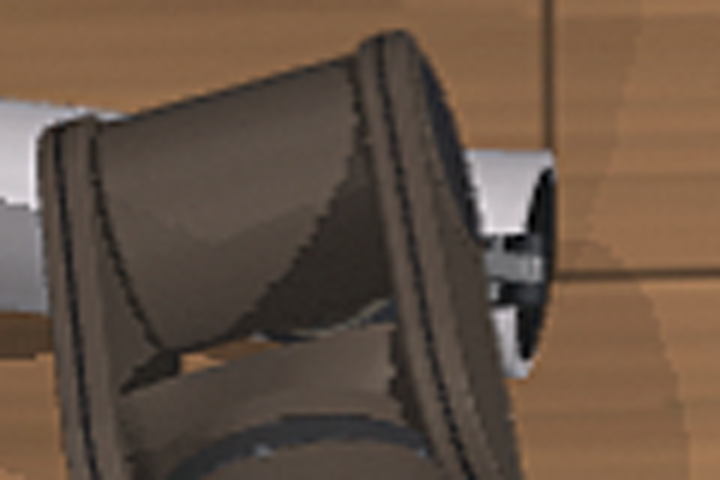

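The arm hides the hub, but the handle end now shows along the duct near the intake (265,515). I'll push on until the force shows the stop.

Emit:
{"op": "arm_command", "data": {
  "steps": [
    {"translation": [0.003, 0.001, 0], "twist": [0, 0, 0], "fingers": -1},
    {"translation": [0.006, 0.002, 0], "twist": [0, 0, 0], "fingers": -1}
  ]
}}

```text
time: 5.95
eef_pos: [0.5174, 0.2362, 0.1196]
tcp_rot: [0.999, -0.04, -0.002, -0.0]
contact_force: [-9.4, 3.7, 3.0]
opening: -0.008
finger_force: 4.6
```

Emit:
{"op": "arm_command", "data": {
  "steps": [
    {"translation": [0.003, 0, 0], "twist": [0, 0, 0], "fingers": -1},
    {"translation": [0.003, 0, 0], "twist": [0, 0, 0], "fingers": -1}
  ]
}}

```text
time: 6.2
eef_pos: [0.5175, 0.2362, 0.1196]
tcp_rot: [0.999, -0.039, -0.005, 0.0]
contact_force: [-12.1, 3.0, 5.6]
opening: 0.003
finger_force: 6.1
```

Emit:
{"op": "arm_command", "data": {
  "steps": [
    {"translation": [0.003, 0, 0], "twist": [0, 0, 0], "fingers": -1},
    {"translation": [0.003, 0, 0], "twist": [0, 0, 0], "fingers": -1}
  ]
}}

```text
time: 6.45
eef_pos: [0.5176, 0.2362, 0.1196]
tcp_rot: [0.999, -0.039, -0.008, 0.0]
contact_force: [-17.7, 3.3, 9.9]
opening: -0.002
finger_force: 9.1
```

At the stop (force rises, no motion). Back off.

Emit:
{"op": "arm_command", "data": {
  "steps": [
    {"translation": [-0.015, 0, 0], "twist": [0, 0, 0], "fingers": -1},
    {"translation": [-0.05, 0, 0], "twist": [0, 0, 0], "fingers": -1},
    {"translation": [-0.07, 0.01, -0.06], "twist": [0, 0, 0], "fingers": -1},
    {"translation": [-0.06, 0.09, -0.12], "twist": [0, 0, 0], "fingers": 0.5},
    {"translation": [-0.04, 0.17, -0.16], "twist": [0, 0, 0], "fingers": 1}
  ]
}}

```text
time: 7.08
eef_pos: [0.4817, 0.1261, 0.2338]
tcp_rot: [0.999, -0.038, 0.003, 0.001]
contact_force: [1.2, 0.1, 0.1]
opening: 0.417
finger_force: 0.0
```

```bash
python3 - <<'E'
from h import *
np.set_printoptions(suppress=True)
s=get_state();print(s['time'],s['eef_pos'],s['tcp_rot'],s['opening'])
p=read_camera('top');c=p['pixels'][165:245,100:220][:,:,::-1]
cv2.imwrite('pics/h2.png',cv2.resize(c,None,fx=5,fy=5,interpolation=cv2.INTER_CUBIC))
print(plan((.54,-.05,.2),-4.5))
E
```

```text
7.075 [0.48174524 0.12605446 0.23377205] [ 0.99927381 -0.03801112  0.00259828  0.00051043] 0.41675333107853135
(array([0.0908, 0.2202, 0.0531]), array([ 0.0047, -0.0123, -0.0023]))
```

View pics/h2.png

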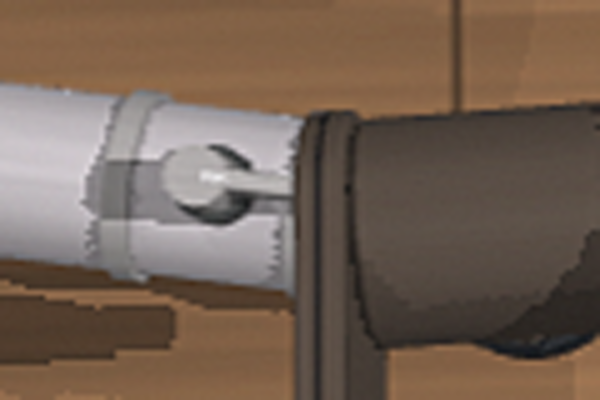

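The handle lies along the duct, pointing toward the intake. Next, the tweezers.

Emit:
{"op": "arm_command", "data": {
  "steps": [
    {"translation": [0.02, 0.07, 0.02], "twist": [0.005, -0.012, -0.002], "fingers": 1},
    {"translation": [0.05, 0.14, 0.03], "twist": [0.005, -0.012, -0.002], "fingers": 1},
    {"translation": [0.08, 0.21, 0.03], "twist": [0.005, -0.012, -0.002], "fingers": 1},
    {"translation": [0.091, 0.22, 0.03], "twist": [0.005, -0.012, -0.002], "fingers": 1},
    {"translation": [0.091, 0.22, 0.03], "twist": [0.005, -0.012, -0.002], "fingers": 1}
  ]
}}

```text
time: 7.75
eef_pos: [0.5365, -0.0434, 0.2089]
tcp_rot: [0.999, -0.039, -0.006, -0.003]
contact_force: [0.4, 0.7, -0.2]
opening: 0.997
finger_force: 0.0
```

```bash
python3 - <<'E'
from h import *
import pickle
np.set_printoptions(suppress=True)
s=get_state();p=read_camera('wrist');pickle.dump((s,p),open('w3.pkl','wb'))
print(s['time'],s['eef_pos'],s['tcp_rot'],s['opening'],np.abs(s['dq']).max())
save(p,'w3')
E
```

```text
7.75 [ 0.5365326  -0.04337358  0.20887111] [ 0.99922136 -0.03892983 -0.00583115 -0.00267282] 0.9969405605364262 0.037224127115353695
```

View pics/w3.png

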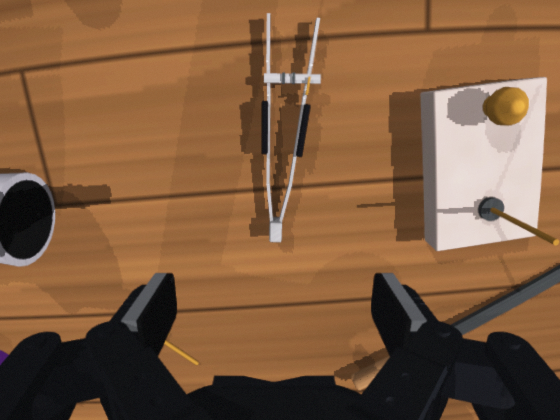

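Tweezers seen: heel bottom (241,275), rigid grip outer edge col 262 rows 102–153, sprung grip (104–156, 296–310), tips (14,268) and (18,319).

```bash
python3 - <<'E'
from h import *
import pickle
np.set_printoptions(suppress=True)
s,p=pickle.load(open('w3.pkl','rb'))
P={}
for n,rc,z in [('heelend',(241.5,275.5),.009),('tipL',(14,268),.0155),('tipR',(18,319),.0155),('gLtop',(102,262),.022),('gLbot',(153,262),.022),('gRtop',(105,310),.022),('gRbot',(156,303),.022),('gauge',(78,289),.019),('stem',(242,556),.122),('collar',(208,490),.038)]: P[n]=onz(p,rc,z,s);print(n,P[n].round(4))
# fit tweezers frame
from scipy.optimize import least_squares
M={'heelend':(-117,0),'tipL':(100,9.5),'gLtop':(25,15),'gLbot':(-25,15)}
def f(v):
    c,sn=np.cos(v[2]),np.sin(v[2])
    return np.concatenate([[v[0]+c*a/1e3-sn*b/1e3-P[k][0],v[1]+sn*a/1e3+c*b/1e3-P[k][1]] for k,(a,b) in M.items()])
r=least_squares(f,[.59,-.05,-.07]);print(r.x,np.degrees(r.x[2]),(r.fun*1e3).round(1))
x,y,a=r.x;yaw=np.degrees(a)
print(x,y)
for z in (.06,.008):print(plan((x+.0065*np.sin(a),y-.0065*np.cos(a),z),yaw,s))
E
```

```text
heelend [ 0.4702 -0.0394  0.009 ]
tipL [ 0.6905 -0.0494  0.0155]
tipR [ 0.6839 -0.0945  0.0155]
gLtop [ 0.6152 -0.0379  0.022 ]
gLbot [ 0.5682 -0.0338  0.022 ]
gRtop [ 0.6092 -0.082   0.022 ]
gRbot [ 0.5623 -0.073   0.022 ]
gauge [ 0.6345 -0.0642  0.019 ]
stem [ 0.4995 -0.2567  0.122 ]
collar [ 0.5011 -0.254   0.038 ]
[ 0.5893576  -0.05033377 -0.08989695] -5.150715969983013 [ 2.7 -0.4 -0.7 -0.5  0.4  0.2 -2.4  0.6]
0.5893575950471032 -0.05033376979769221
(array([0.0732, 0.0134, 0.1976]), array([-0.0046,  0.0114,  0.0115]))
(array([0.074 , 0.0137, 0.2669]), array([-0.0046,  0.0114,  0.0115]))
```

Emit:
{"op": "arm_command", "data": {
  "steps": [
    {"translation": [0.04, 0.01, 0.05], "twist": [-0.005, 0.011, 0.011], "fingers": 1},
    {"translation": [0.073, 0.0135, 0.12], "twist": [-0.005, 0.011, 0.011], "fingers": 1},
    {"translation": [0.073, 0.0135, 0.19], "twist": [-0.005, 0.011, 0.011], "fingers": 1},
    {"translation": [0.0735, 0.0135, 0.2], "twist": [-0.005, 0.011, 0.011], "fingers": 1},
    {"translation": [0.0735, 0.0135, 0.2], "twist": [-0.005, 0.011, 0.011], "fingers": 1}
  ]
}}

```text
time: 8.43
eef_pos: [0.5888, -0.0551, 0.0589]
tcp_rot: [0.999, -0.043, -0.0, 0.0]
contact_force: [0.4, 0.1, 0.8]
opening: 0.999
finger_force: 0.0
```

```bash
python3 - <<'E'
from h import *
np.set_printoptions(suppress=True)
s=get_state();print(s['time'],s['eef_pos'],s['contact_force'])
print(plan((.5892,-.0568,.004),-5.1,s))
E
```

```text
8.425 [ 0.58875202 -0.05509879  0.05891778] [0.43230669 0.06245352 0.79548661]
(array([0.0008, 0.0022, 0.0732]), array([0.0002, 0.0004, 0.0025]))
```

Descend, then close in stages to 50 mm (0.18), then 35 mm.

Emit:
{"op": "arm_command", "data": {
  "steps": [
    {"translation": [0.001, 0.002, 0.04], "twist": [0, 0, 0], "fingers": 1},
    {"translation": [0.001, 0.002, 0.065], "twist": [0, 0, 0], "fingers": 1},
    {"translation": [0.001, 0.002, 0.073], "twist": [0, 0, 0], "fingers": 1},
    {"translation": [0.001, 0.002, 0.073], "twist": [0, 0, 0], "fingers": 0.4}
  ],
  "grip_force": 20
}}

```text
time: 8.93
eef_pos: [0.5894, -0.0576, 0.0038]
tcp_rot: [0.999, -0.044, -0.0, 0.0]
contact_force: [-0.3, 0.4, 0.3]
opening: 0.819
finger_force: 0.0
```

Emit:
{"op": "arm_command", "data": {
  "steps": [
    {"translation": [0, 0, 0], "twist": [0, 0, 0], "fingers": 0.1},
    {"translation": [0, 0, 0], "twist": [0, 0, 0], "fingers": -0.1},
    {"translation": [0, 0, 0], "twist": [0, 0, 0], "fingers": -0.2},
    {"translation": [0, 0, 0], "twist": [0, 0, 0], "fingers": -0.2},
    {"translation": [0, 0, 0], "twist": [0, 0, 0], "fingers": -0.2}
  ]
}}

```text
time: 9.55
eef_pos: [0.5904, -0.0579, 0.0051]
tcp_rot: [0.999, -0.044, 0.001, 0.0]
contact_force: [-0.1, 1.4, 4.6]
opening: 0.407
finger_force: 7.9
```

Emit:
{"op": "arm_command", "data": {
  "steps": [
    {"translation": [0, 0, -0.002], "twist": [0, 0, 0], "fingers": -0.25},
    {"translation": [0, 0, -0.002], "twist": [0, 0, 0], "fingers": -0.294},
    {"translation": [0, 0, -0.002], "twist": [0, 0, 0], "fingers": -0.294},
    {"translation": [0, 0, -0.002], "twist": [0, 0, 0], "fingers": -0.294}
  ]
}}

```text
time: 10.05
eef_pos: [0.5894, -0.0578, 0.0054]
tcp_rot: [0.999, -0.044, -0.0, 0.0]
contact_force: [-0.4, 0.6, 5.7]
opening: 0.357
finger_force: 8.5
```

```bash
python3 - <<'E'
from h import *
s=get_state();print(s['time'],s['eef_pos'],s['contact_force'],s['opening'],s['finger_force'])
p=read_camera('wrist');save(p,'w4')
print([ (r['point'],r['conf']) for q in ('gauge','tips') for r in recognise(p,q)[:2]])
# project where gauge mark should be, if grasped at grips centre
T=np.array(p['T_tool_cam']);Rt=R.from_quat(s['tcp_rot']).as_matrix()
for n,v in [('gauge',(.045,0,.019)),('tips',(.088,0,.011)),('end',(.1,0,.011))]:
    a=np.radians(-5.1);X=np.array([.5898+v[0]*np.cos(a)-v[1]*np.sin(a),-.057+v[0]*np.sin(a)+v[1]*np.cos(a),v[2]]);print(n,proj(p,X,s))
E
```

```text
10.05 [ 0.58938696 -0.05777061  0.00535608] [-0.38087445  0.5770527   5.74308304] 0.3566771148934442 8.525034065824002
[([203.3, 292.0], 0.79), ([205.7, 293.1], 0.7)]
gauge [[185.90304262 271.13725937]]
tips [[ 69.49184409 271.29721791]]
end [[ 35.20188416 271.30934598]]
```

Emit:
{"op": "arm_command", "data": {
  "steps": [
    {"translation": [0, 0, -0.01], "twist": [0, 0, 0], "fingers": -0.294},
    {"translation": [0, 0, -0.04], "twist": [0, 0, 0], "fingers": -0.294},
    {"translation": [0, 0, -0.08], "twist": [0, 0, 0], "fingers": -0.294},
    {"translation": [0, 0, -0.12], "twist": [0, 0, 0], "fingers": -0.294},
    {"translation": [0, 0, -0.12], "twist": [0, 0, 0], "fingers": -0.294}
  ]
}}

```text
time: 10.82
eef_pos: [0.5908, -0.0581, 0.0971]
tcp_rot: [0.999, -0.044, 0.002, 0.001]
contact_force: [0.1, -0.5, -1.4]
opening: 0.357
finger_force: 7.3
```

```bash
python3 - <<'E'
from h import *
import pickle
s=get_state();print(s['time'],s['eef_pos'],s['contact_force'],s['opening'],s['finger_force'])
p=read_camera('wrist');pickle.dump((s,p),open('w5.pkl','wb'));I=p['pixels'][:,:,::-1]
C=np.zeros((600,800,3),np.uint8);C[:,:420]=cv2.resize(I[0:300,175:385],(420,600))
C[:300,420:]=cv2.resize(I[165:235,240:329],(380,300),interpolation=cv2.INTER_CUBIC)
q=read_camera('scene');J=q['pixels'][:,:,::-1]
u=proj(q,s['eef_pos'])[0].astype(int);print(u)
r,c=max(u[0]-45,0),max(u[1]-57,0);C[300:,420:]=cv2.resize(J[r:r+90,c:c+114],(380,300),interpolation=cv2.INTER_CUBIC)
cv2.imwrite('pics/w5.png',C)
E
```

```text
10.825 [ 0.59077743 -0.05808819  0.09712656] [ 0.12494276 -0.52268246 -1.36715485] 0.3569220768799623 7.28633059799904
[233 251]
```

View pics/w5.png

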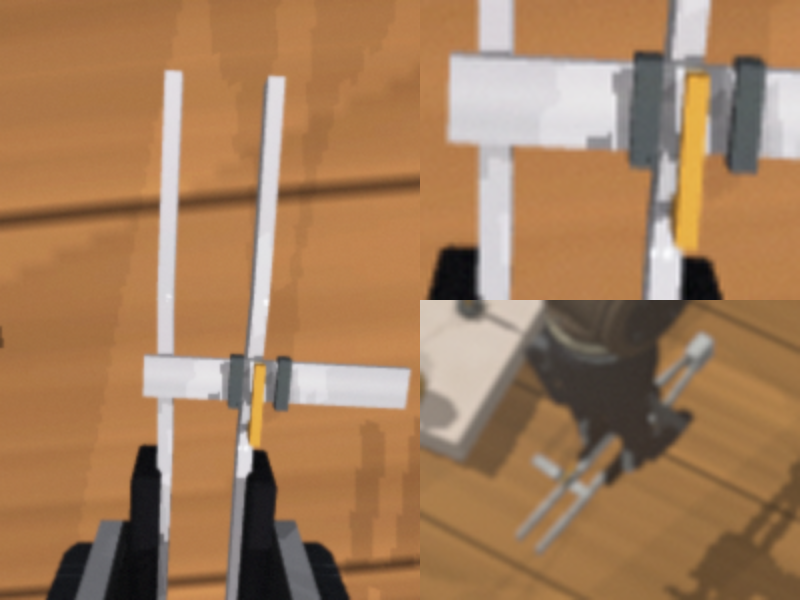

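Pointer (697) stands midway between the ridges (inner edges 660 and 733 in the crop). The tweezers are held off the bench. Now fit the held pose from the wrist and scene views.

```bash
cat > fit.py <<'E'
from h import *
import pickle
from scipy.optimize import least_squares
np.set_printoptions(suppress=True,precision=4)
s,p=pickle.load(open('w5.pkl','rb'));q=read_camera('scene')
W=[((100,9.5,15.5),(35.5,261.5)),((100,-9.5,15.5),(38.0,313)),((45,None,19),(191,305))]
S=[((100,9.5,13),(263,230)),((100,-9.5,13),(259.1,223.4)),((-117,0,13),(201.5,280.5))]
Rt=R.from_quat(s['tcp_rot'])
# tool->tweezers: flip about x; origin offset o (tool), small angles
def X(v,m):
    m=np.array([m[0],v[6] if m[1] is None else m[1],m[2]])/1e3 if m[1] is not None else np.array([.045,v[6],.019])
    return s['eef_pos']+Rt.apply(v[:3]+(R.from_rotvec(v[3:6])*R.from_euler('x',np.pi)).apply(m))
def f(v):
    e=[proj(p,X(v,m),s)[0]-o for m,o in W]
    e+=[(proj(q,X(v,m)+v[7:10])[0]-o)*1.0 for m,o in S]
    return np.concatenate([np.ravel(e),v[7:10]/.002,[v[1]/.001]])
r=least_squares(f,[0,0,-.01,0,0,0,0,0,0,0],x_scale=[.01]*10);v=r.x
print('off',v[:3]*1e3,'rot deg roll pitch yaw',np.degrees(v[3:6]),'camoff',v[7:]*1e3,'res',r.fun.round(1))
J=np.linalg.inv(r.jac.T@r.jac);print('sd',np.sqrt(np.diag(J))[:6]*[1e3,1e3,1e3,57,57,57])
print('tips tool',Rt.inv().apply(X(v,(88,0,11))-s['eef_pos'])*1e3,'world',X(v,(88,0,11)),X(v,(-100,0,11)))
E
python3 fit.py
```

```text
off [-0.7374  0.229   6.4887] rot deg roll pitch yaw [-6.6333 -0.0364  3.7214] camoff [-0.3282  1.7258 -0.6238] res [ 0.1 -0.7  0.2  0.5 -0.3  0.   0.3 -1.1 -0.6 -0.4 -0.2  0.5 -0.2  0.9
 -0.3  0.2]
sd [0.369  0.8838 2.2978 5.3085 1.6985 0.7348]
tips tool [87.1255  4.6616 -4.7123] world [ 0.6771 -0.0704  0.1022] [ 0.4913 -0.0418  0.1008]
```

Emit:
{"op": "arm_command", "data": {
  "steps": [
    {"translation": [0, 0, -0.03], "twist": [0, 0, 0], "fingers": -0.294},
    {"translation": [-0.03, 0.03, -0.067], "twist": [0, 0, 0], "fingers": -0.294},
    {"translation": [-0.065, 0.075, -0.067], "twist": [0, 0, 0], "fingers": -0.294},
    {"translation": [-0.1, 0.12, -0.067], "twist": [0, 0, 0], "fingers": -0.294},
    {"translation": [-0.135, 0.165, -0.067], "twist": [0, 0, 0], "fingers": -0.294}
  ]
}}

```text
time: 11.6
eef_pos: [0.4754, -0.1722, 0.143]
tcp_rot: [0.999, -0.044, -0.002, -0.001]
contact_force: [0.4, 0.5, -1.1]
opening: 0.353
finger_force: 7.3
```

```bash
python3 - <<'E'
from h import *
s=get_state();print(s['time'],s['eef_pos'],s['tcp_rot'],s['opening']);print(plan((.4134,-.2444,.147),-5.1,s))
E
```

```text
11.6 [ 0.47542341 -0.17218165  0.14297968] [ 9.99039504e-01 -4.37601847e-02 -2.12091667e-03 -7.85887532e-04] 0.35275836239945
(array([-0.074 ,  0.1031, -0.0052]), array([-0.0013,  0.0041,  0.0014]))
```

Emit:
{"op": "arm_command", "data": {
  "steps": [
    {"translation": [-0.025, 0.035, -0.01], "twist": [-0.001, 0.002, 0.001], "fingers": -0.294},
    {"translation": [-0.05, 0.07, -0.01], "twist": [-0.001, 0.003, 0.001], "fingers": -0.294},
    {"translation": [-0.074, 0.103, -0.01], "twist": [-0.001, 0.003, 0.001], "fingers": -0.294},
    {"translation": [-0.074, 0.103, -0.01], "twist": [-0.001, 0.003, 0.001], "fingers": -0.294},
    {"translation": [-0.074, 0.103, -0.01], "twist": [-0.001, 0.003, 0.001], "fingers": -0.294}
  ]
}}

```text
time: 12.22
eef_pos: [0.4151, -0.2433, 0.1514]
tcp_rot: [0.999, -0.045, 0.0, -0.0]
contact_force: [1.0, 0.3, 0.1]
opening: 0.35
finger_force: 7.1
```

```bash
cat > seg.py <<'E'
from h import *
import sys
np.set_printoptions(suppress=True,precision=4)
s=get_state();p=read_camera('wrist');save(p,sys.argv[1]);I=p['pixels']
print(s['time'],s['eef_pos'],s['tcp_rot'],s['contact_force'],s['opening'],s['finger_force'])
print('stem proj top',proj(p,[.4998,-.2567,.122],s),'foot',proj(p,[.4998,-.2567,.038],s))
for q in ['stem_top','tips']:
    for r in recognise(p,q)[:2]: print(q,r['point'],r['conf'])
# white leaf runs & brass in rows near tips
hsv=cv2.cvtColor(I,cv2.COLOR_RGB2HSV)
m=((hsv[:,:,0]>10)&(hsv[:,:,0]<30)&(hsv[:,:,1]>120)&(hsv[:,:,2]>90)).astype(np.uint8)
g=(hsv[:,:,1]<45)&(hsv[:,:,2]>120)
for r in range(30,160,12):
    def runs(b):
        x=np.flatnonzero(np.diff(np.r_[0,b.astype(int),0]));return [(int(a)+230,int(c)+229) for a,c in zip(x[::2],x[1::2]) if c-a>1]
    print(r,'grey',runs(g[r,230:350]),'brass',runs(m[r,230:350]))
E
python3 seg.py w6
```

```text
12.225 [ 0.4151 -0.2433  0.1514] [ 0.999  -0.0447  0.0003 -0.0003] [0.9707 0.3108 0.0824] 0.35045202996988667 7.0974815636873245
stem proj top [[ 83.9418 285.3975]] foot [[ 92.3177 281.626 ]]
stem_top [68.2, 274.5] 0.65
tips [210.6, 293.0] 0.82
30 grey [(230, 349)] brass []
42 grey [(230, 349)] brass []
54 grey [(230, 349)] brass []
66 grey [(230, 349)] brass []
78 grey [(230, 274), (290, 349)] brass []
90 grey [(230, 266), (299, 349)] brass [(283, 290)]
102 grey [(230, 267), (297, 349)] brass []
114 grey [(230, 349)] brass []
126 grey [(230, 349)] brass []
138 grey [(230, 344)] brass []
150 grey [(230, 274), (297, 305)] brass [(279, 295), (307, 349)]
```

Emit:
{"op": "arm_command", "data": {
  "steps": [
    {"translation": [-0.004, 0.002, 0], "twist": [0, 0, 0], "fingers": -0.294},
    {"translation": [-0.004, 0.002, 0], "twist": [0, 0, 0], "fingers": -0.294},
    {"translation": [-0.004, 0.002, 0.02], "twist": [0, 0, 0], "fingers": -0.294},
    {"translation": [-0.004, 0.002, 0.04], "twist": [0, 0, 0], "fingers": -0.294},
    {"translation": [-0.004, 0.002, 0.04], "twist": [0, 0, 0], "fingers": -0.294}
  ]
}}

```text
time: 13.0
eef_pos: [0.411, -0.2442, 0.1201]
tcp_rot: [0.999, -0.045, -0.001, -0.001]
contact_force: [0.5, -0.4, -1.2]
opening: 0.352
finger_force: 7.1
```

```bash
python3 seg.py w7 | head -4
```

```text
13.0 [ 0.411  -0.2442  0.1201] [ 0.999  -0.0445 -0.0009 -0.001 ] [ 0.4731 -0.4458 -1.2407] 0.3518605125521177 7.095697447657585
stem proj top [[ 67.2291 285.0901]] foot [[ 82.8613 281.0617]]
stem_top [67.1, 277.4] 0.85
tips [207.4, 293.1] 0.71
```

Emit:
{"op": "arm_command", "data": {
  "steps": [
    {"translation": [0, 0, 0.015], "twist": [0, 0, 0], "fingers": -0.294},
    {"translation": [0, 0, 0.03], "twist": [0, 0, 0], "fingers": -0.294},
    {"translation": [0, 0, 0.045], "twist": [0, 0, 0], "fingers": -0.294},
    {"translation": [0, 0, 0.045], "twist": [0, 0, 0], "fingers": -0.294},
    {"translation": [0, 0, 0.045], "twist": [0, 0, 0], "fingers": -0.294}
  ]
}}

```text
time: 13.78
eef_pos: [0.4125, -0.2455, 0.0889]
tcp_rot: [0.999, -0.044, 0.001, 0.001]
contact_force: [-0.5, -0.1, -0.9]
opening: 0.355
finger_force: 7.1
```

```bash
python3 seg.py w8 | head -4; python3 - <<'E'
from h import *
s=get_state()
a=cv2.imread('pics/w8.png');C=np.zeros((600,800,3),np.uint8)
C[:,:420]=cv2.resize(a[0:240,205:373],(420,600),interpolation=cv2.INTER_CUBIC)
q=read_camera('scene');J=q['pixels'][:,:,::-1]
u=proj(q,[.47,-.25,.09])[0].astype(int);r,c=u[0]-45,u[1]-57
C[:300,420:]=cv2.resize(J[r:r+90,c:c+114],(380,300),interpolation=cv2.INTER_CUBIC)
t=read_camera('top');J=t['pixels'][:,:,::-1];u=proj(t,[.45,-.25,.09])[0].astype(int);r2,c2=u[0]-60,u[1]-60
C[300:,420:]=cv2.resize(J[r2:r2+90,c2:c2+114],(380,300),interpolation=cv2.INTER_CUBIC)
cv2.imwrite('pics/fin.png',C);print(r,c,r2,c2)
E
```

```text
13.775 [ 0.4125 -0.2455  0.0889] [ 0.999  -0.0445  0.001   0.0006] [-0.4925 -0.1411 -0.8689] 0.35508026683967153 7.096576988697052
stem proj top [[ 60.3713 284.6785]] foot [[ 82.2058 279.7009]]
stem_top [72.3, 275.0] 0.68
tips [208.1, 295.2] 0.83
126 156 176 321
```

View pics/fin.png

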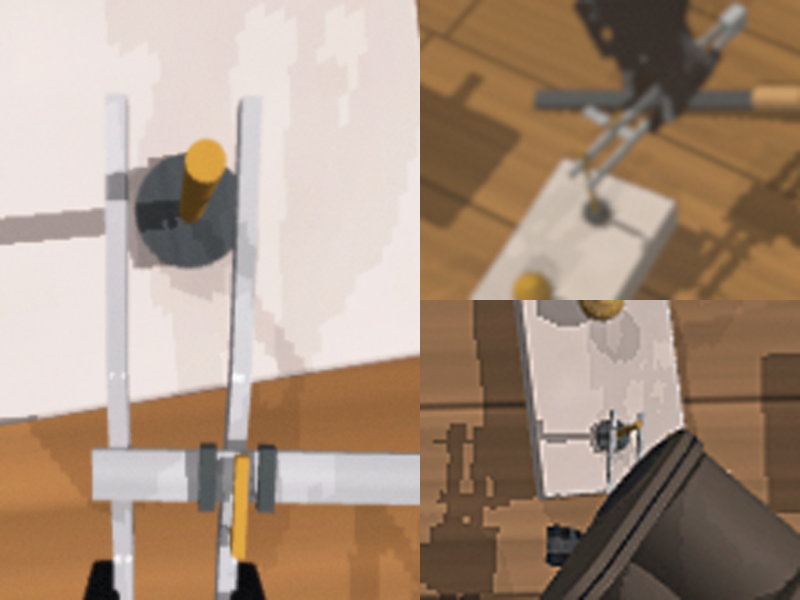

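The stem stands between the tips at about (178,200), with the leaf inner edges at 127 and 240. It sits about 11 mm back from the ends, and the pointer is between the ridges. I'll centre it by about 2 mm.

Emit:
{"op": "arm_command", "data": {
  "steps": [
    {"translation": [0, 0.0015, 0], "twist": [0, 0, 0], "fingers": -0.294},
    {"translation": [0, 0.003, 0], "twist": [0, 0, 0], "fingers": -0.294},
    {"translation": [0, 0.003, 0], "twist": [0, 0, 0], "fingers": -0.294},
    {"translation": [0, 0.003, 0], "twist": [0, 0, 0], "fingers": -0.294},
    {"translation": [0, 0.003, 0], "twist": [0, 0, 0], "fingers": -0.294}
  ]
}}

```text
time: 14.65
eef_pos: [0.4122, -0.2476, 0.0889]
tcp_rot: [0.999, -0.044, 0.001, 0.001]
contact_force: [-1.1, -0.2, -0.8]
opening: 0.356
finger_force: 7.1
```

Emit:
{"op": "arm_command", "data": {
  "steps": [
    {"translation": [0, 0, 0], "twist": [0, 0, 0], "fingers": -0.294},
    {"translation": [0, 0, 0], "twist": [0, 0, 0], "fingers": -0.294},
    {"translation": [0, 0, 0], "twist": [0, 0, 0], "fingers": -0.294}
  ]
}}

```text
time: 15.02
eef_pos: [0.4122, -0.2476, 0.0889]
tcp_rot: [0.999, -0.044, 0.001, 0.001]
contact_force: [-0.2, 0.0, -0.6]
opening: 0.352
finger_force: 7.1
```

```bash
python3 - <<'E'
from h import *
s=get_state();print(s['time'],s['eef_pos'],s['contact_force'],s['opening'],abs(s['dq']).max())
p=read_camera('wrist');I=p['pixels']
hsv=cv2.cvtColor(I,cv2.COLOR_RGB2HSV)
m=((hsv[:,:,0]>10)&(hsv[:,:,0]<30)&(hsv[:,:,1]>150)&(hsv[:,:,2]>110))
for r in (58,64,72): x=np.flatnonzero(m[r,250:320])+250;print(r,x.min() if len(x) else None,x.max() if len(x) else None)
for r in (72,190): print(r,I[r,240:330:2].mean(1).astype(int))
print(sign_off())
E
```

```text
15.025 [ 0.41219416 -0.24762543  0.08890608] [-0.17187117  0.0393719  -0.60393216] 0.351896344746665 0.0007298153415666777
58 275 285
64 272 287
72 276 285
72 [231 231 228 163 147 133 134 132 119 104  85  84  81  80  82  84  68  52
  73 114 115 107  87  88  83  82  82  85 166 199 152 212 211 213 219 230
 229 229 230 226 219 219 220 221 219]
190 [117 197 207 207 208 209 208 207 208 207 208 208 207 208 219 221 221 221
 222 221 215 145 115  88  86  90 113 138 157 157 151 152 142 119  64  87
  87  95 184 221 221 222 221 221 222]
the job is handed in; nothing more can be done
None
```

I handed the job in at 15 s of the 54 s allowed. The duct handle is at its open stop, and the tweezers are held at the gauge mark with the stem between their tips, clear of the brick; the bud was not touched.

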